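# Seat a battery in the test dock and start the test

## Task

Slide the yellow-labelled battery along the counter into the inside corner of the blue test dock, until it sits square and flush against both metal stops, and then press the green button on the dock all the way down to start the test. Push it only: the battery is not to be picked up or tipped. Leave the red-labelled battery, the tub and the bulb carton where they stand.

Things in the scene. Friction and masses are not known exactly. Their poses are not given: they have to be found in the camera images.
- battery: The battery to test: black box, grey top, yellow label on top, 66 mm (x) by 120 mm (y) by 60 mm high, 0.45 to 0.75 kg. Origin: centre of its underside, z up. Its +x long face has two brass strips and goes to the back stop; y runs along its length. Starts on the counter turned up to 0.4 rad from the dock's axes, 6 to 11 cm (centre) short of its place in x and 8 to 18 cm in y.
- dock: Test dock fixed to the counter, turned up to 0.2 rad. Origin on the counter at the inner corner of its two aluminium stops, z up. Back stop: inner face x = 0, y from 0 to -195 mm, facing -x. Side stop: inner face y = 0, x from 0 to -130 mm, facing -y. Both 35 mm high, 12 mm thick.
- dock_seat (a point): Point on the counter where the battery's origin comes to lie when it is flush in the corner: dock x = -33 mm, y = -60 mm; its axes are the dock's, and the seated battery's axes agree with them. Thin flat yellow tape lines outline the place.
- dock_console (a point): Centre of the top of the dock's blue console, 50 mm above the counter: a box 110 mm (dock x) by 85 mm (dock y) just beyond the side stop, with the green button on it.
- test_button_top (a point): Centre of the top of the green push button (30 mm across) on the console, pressed straight down. Spring loaded, about 5 N to press fully; returns by itself.
- test_button (a joint): Travel of the green button in m: 0 released, 0.006 fully down.
- red_battery: Bystander: battery of the same make with a red label, 66 mm (x) by 120 mm (y) by 60 mm high, origin at the centre of its underside.
- tub: Bystander: red round tub with white lid, 92 mm across, 80 mm high, origin at the centre of its underside.
- bulb_carton: Bystander: yellow and blue carton, 55 mm (x) by 110 mm (y) by 45 mm high, origin at the centre of its underside.
Mind the look-alikes: they are no part of the job. What is shaped like the battery but purple is not meant.

How it is judged:
On the way, in this order (a step that is already met when the one before it is completed fails the run):
1. the battery sits flush against both stops (x of battery in the frame of dock between -0.036 and -0.03 m and y of battery in the frame of dock between -0.063 and -0.057 m and angle between the x axis of battery and the x axis of dock, either way round below 0.05 rad and height (world z) of battery below 0.004 m), for 0.2 s.
2. the green button is pressed down with the battery seated (all of step 1 and value of joint test_button above 0.0045 m), for 0.05 s.
At the end, for the whole second after the job is handed in: The battery stands at rest on the counter within 3 mm of both stops and within 0.05 rad (3 degrees) of square to them, the green button has been pressed at least 4.5 mm of its 6 mm after the battery was seated and has come up again, and each bystander is within 20 mm of where it stood (all of step 1 and linear speed of battery below 0.01 m/s and angle between battery's own z axis and vertical below 0.03 rad and value of joint test_button below 0.002 m and distance of each of red_battery, tub, bulb_carton from where it was at the start of the episode below 0.02 m); the robot touches nothing.
It fails at once if the battery is lifted off the counter (more than 10 mm) (height (world z) of battery above 0.01 m).
It fails at once if the battery is tipped by more than 0.25 rad (angle between battery's own z axis and vertical above 0.25 rad).
It fails at once if the button is pressed while the battery is not seated (value of joint test_button above 0.003 m and not (x of battery in the frame of dock between -0.036 and -0.03 m and y of battery in the frame of dock between -0.063 and -0.057 m and angle between the x axis of battery and the x axis of dock, either way round below 0.05 rad and height (world z) of battery below 0.004 m)).
It fails at once if a bystander is moved more than 20 mm (distance of any of red_battery, tub, bulb_carton from where it was at the start of the episode above 0.02 m).
It also fails if it takes over 67 s, if anything falls off the work surface, if the arm or the gripper's body presses on something with over 40 N, if the wrist force passes 120 N, or if a joint passes its speed limit or range.

## Robot

A 7-joint arm with a two-finger parallel gripper is mounted at the origin on the work surface. World frame = base frame: x ahead of the robot, y to its left, z up, the work surface at z = 0. Lengths are in m, angles in rad, forces in N, time in s.
With the tool pointing down it reaches from about 0.425 to 0.875 m from the base axis. Payload 4.7 kg.
Tool frame: the origin (TCP) lies at the very end of the fingers, on their centre line; the grasp point (between the pads) lies 19 mm behind it; z points along the fingers, y is the line along which they close (so a half turn about z gives the same grasp; the last joint's range is limited). The gripper opens to 87 mm and grips with 3 to 60 N. Pads are 19 mm wide; open, the fingers measure 117 mm over their backs; the gripper's body (75 mm by 190 mm) begins 51 mm behind the grasp point.
Start: joints at [-1.191, 0.321, -0.07, 1.45, 0.023, 1.371, -0.057], TCP at [0.233, 0.607, 0.223] pointing down, gripper open.
Joint ranges: [-2.86, 2.86], [-0.3, 2.09], [-1.38, 1.24], [0.06, 2.45], [-1.56, 4.7], [0.09, 2.05], [-2.69, 2.69]. Speed limits (rad/s): [2.57, 2.57, 3.14, 3.14, 3.14, 3.14, 3.14].

## Interface

Orientations are given as a rotation vector (axis times angle).
In Python, from bench import ctrl, get_image, job gives the robot as it stands.
- The arm moves only by the shell command python3 -m crank 'ROWS' [FORCE]. ROWS is JSON, a list that holds one entry, the list of rows, each a list of 5 numbers: the shift along the tool's x, y, z in mm, then the turn about the tool's z in rad, then the closure, from -1 (fully open) to 1 (shut), so that 0 is half open. A call has 1 to 10 rows; each row shifts and turns the commanded pose from where the row before left it, along the tool's axes as they then stand; what a row does not reach is not made up. A row lasts 1/12 s, in which the tool goes at most 41.7 mm and 7.16 degrees, less where a joint would pass 70% of its speed; a pose out of reach is approached as far as the arm can. A call with a gripper value outside its range is refused whole. The fingers move at their own pace and stop on an object; FORCE is the grip in N (left out, the last holds). Time passes only in rows, so rows that do not move let the fingers close. It gives the time, the measured TCP pose, the force, the opening and the grip force at its end, in the units of the state.
- ctrl.get_state(): the state, without advancing time (a new reading comes with each control period).
- get_image(name): name is "scene" or "top" or "wrist"; returns a dict with "pixels" (384x512x3 uint8, red, green, blue), "fx", "fy", "cx", "cy" (pixels), "T" (4x4, takes a point from camera to world coordinates); the wrist camera has in their place "T_tool_cam" (4x4, takes a point from camera to tool coordinates, whose origin is the TCP and whose axes are the flange's). Camera axes: x right, y down, z forward; pixel columns grow to the right and rows downward; lengths in m; the calibration is good to about 2 mm. A picture is of the moment at which its call begins: read the wrist's pose just before it. There is no depth.
- job.close_job(): hands the job in; it is judged then, once.
The state is a dict: "time": time; "joint_positions": joint angles; "qd": joint speeds; "joint_torque": joint torques, N m; "position": TCP position; "tool_rot": TCP orientation; "ft_force": force on the tool from outside, world axes, zero at the start; "torque": the same for the moment, N m; "grip_width": opening from 0.0 (shut) to 1.0 (fully open); "grip_force": force on a finger pad.
Only numpy, scipy, OpenCV 4.12 (cv2) and the standard library are available. Lean on these libraries where they do the work, as an engineer would, in place of code of your own. Each camera call takes 0.05 s, during which the arm holds its last target. There are 200 camera calls.

## Working session

There is one attempt and no reset: what is moved stays moved. The work goes in short steps, Python scripts to look and compute and a shell command to move; the robot and the scene stay as the last step left them, time stands still between calls to the robot, and variables do not carry over. Pictures are saved under pics/ and viewed, at most 11 in all, crops included, and the job is handed in when it is done.

```bash
ls; mkdir -p pics; python3 - <<'E'
from bench import ctrl,get_image,job
import cv2,numpy as np
print(ctrl.get_state())
for n in("top","scene"):
    d=get_image(n); cv2.imwrite(f"pics/{n}0.png",cv2.resize(d["pixels"][:,:,::-1],(800,600),interpolation=cv2.INTER_CUBIC))
    print(n,d["fx"],d["fy"],d["cx"],d["cy"],np.round(d["T"],4).tolist())
E
```

```text
pics
{'time': 0.0, 'joint_positions': array([-1.1908914 ,  0.32184119, -0.07005299,  1.45166346,  0.02262545,
        1.37079569, -0.05689016]), 'qd': array([ 0.00066873,  0.00041169,  0.0006396 , -0.00031953, -0.00036044,
        0.0011568 ,  0.00105036]), 'joint_torque': array([ 1.41446471e-04, -4.91282523e+01, -4.03810563e-01, -3.12535608e+01,
       -6.40455913e-02,  4.35870280e-02,  1.48503505e-04]), 'position': array([0.23238328, 0.60645307, 0.22145526]), 'tool_rot': array([-5.71343333e-01, -3.08897883e+00,  2.99845784e-03]), 'ft_force': array([ 0.06507868,  0.02653094, -0.21840725]), 'torque': array([ 0.01929264, -0.03768774,  0.01771285]), 'grip_force': 0.0, 'grip_width': 1.0025957973972046}
top 366.62832421608874 366.62832421608874 260.0557122408889 193.85720677714983 [[0.0104, -0.9897, 0.1431, 0.3863], [-0.9999, -0.0099, 0.0044, -0.0397], [-0.0029, -0.1431, -0.9897, 1.0903], [0.0, 0.0, 0.0, 1.0]]
scene 371.64365490177886 371.64365490177886 253.90285246727387 183.85104708282273 [[-0.5865, 0.4992, -0.6379, 1.1743], [0.8098, 0.3442, -0.4751, 0.4664], [-0.0176, -0.7952, -0.6061, 0.6756], [0.0, 0.0, 0.0, 1.0]]
```

View pics/top0.png

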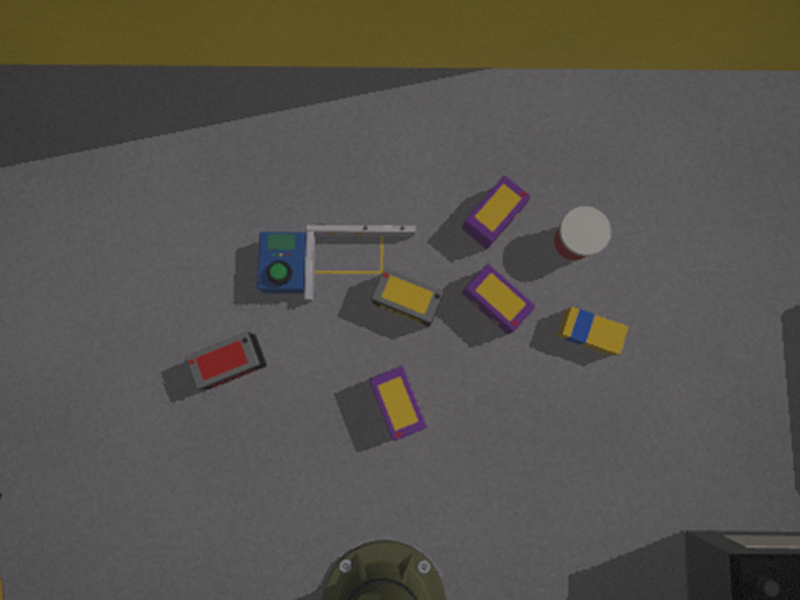

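View pics/scene0.png

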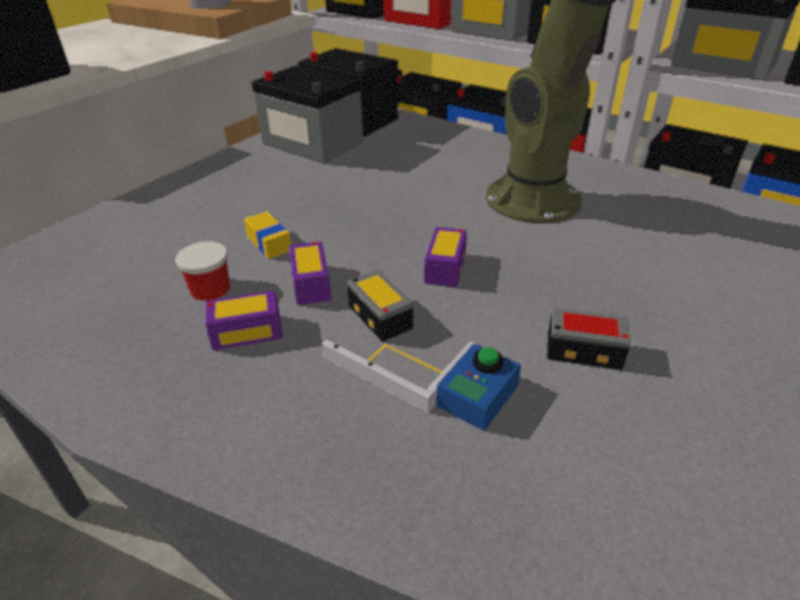

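The top view shows the yellow battery at about (408,297), the dock's inner corner at about (314,233) and the button at (278,271), with purple decoys nearby. I'll enlarge the dock area next.

```bash
cat > h.py <<'E'
import numpy as np,cv2
from scipy.spatial.transform import Rotation as R
from bench import ctrl,get_image
def ray(d,uv,z,T=None):
    T=d["T"] if T is None else T
    uv=np.atleast_2d(uv); out=[]
    for u,v in uv:
        r=T[:3,:3]@[(u-d["cx"])/d["fx"],(v-d["cy"])/d["fy"],1]
        out.append(T[:3,3]+r*(z-T[2,3])/r[2])
    return np.array(out)
def crop(d,x0,y0,w,h,k,name):
    cv2.imwrite(name,cv2.resize(d["pixels"][y0:y0+h,x0:x0+w,::-1],None,fx=k,fy=k,interpolation=cv2.INTER_CUBIC))
E
python3 - <<'E'
from h import *
d=get_image("top"); crop(d,155,135,160,85,5,"pics/c1.png")
E
```

```text
(no output)
```

View pics/c1.png

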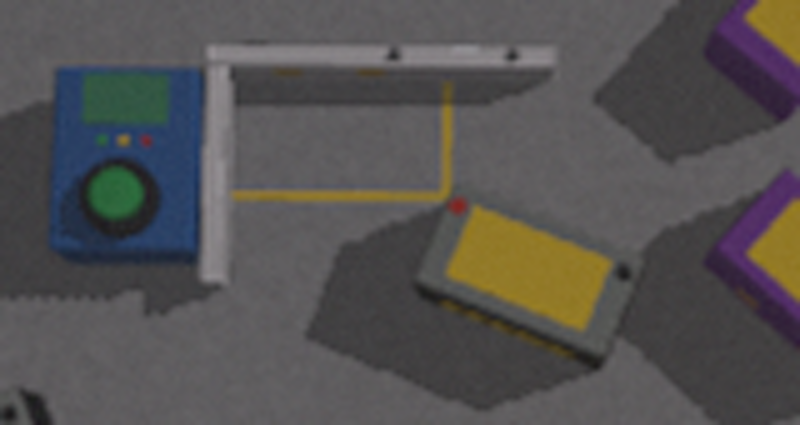

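```bash
python3 - <<'E'
from h import *
d=get_image("top"); f=lambda p,z: ray(d,np.array(p)/5+[155,135]-0.4,z)[:,:2]
b=f([(453,195),(640,258),(602,354),(418,283)],.06)
print("bat",b.round(4).tolist(),"c",b.mean(0),"edges",[np.linalg.norm(b[i]-b[i-1]).round(4) for i in range(4)])
e=(b[0]-b[1])+(b[3]-b[2]); print("yaw(y axis)",np.arctan2(-e[0],e[1]))
s=f([(232,67),(555,68),(227,282)],.035); print("stop",s.round(4).tolist())
a=s[0]-s[1]; print("yaw back",np.arctan2(-a[0],a[1]),np.linalg.norm(a)); a=s[0]-s[2]; print("yaw side",np.arctan2(a[1],a[0]),np.linalg.norm(a))
print("tape",f([(450,197),(232,197)],0).round(4).tolist()); print("btn",f([(117,193)],.065))
print("console",f([(55,68),(200,68),(198,250),(50,248)],.05).round(4).tolist())
p=f([(740,180)],0.06);print("purple corner",f([(790,172),(707,262),(705,50)],.06).round(3).tolist())
print(R.from_rotvec(ctrl.get_state()["tool_rot"]).as_matrix().round(3).tolist())
E
```

```text
bat [[0.5934, 0.008], [0.5579, -0.0991], [0.5027, -0.0777], [0.5422, 0.0271]] c [ 0.54905505 -0.0354037 ] edges [np.float64(0.0546), np.float64(0.1128), np.float64(0.0592), np.float64(0.112)]
yaw(y axis) -0.3403805421228469
stop [[0.6744, 0.1414], [0.6756, -0.05], [0.5455, 0.14]]
yaw back 0.006429362052586488 0.1914325447264455
yaw side 0.010875087278336101 0.12890042440787963
tape [[0.6042, 0.0126], [0.6029, 0.1447]]
btn [[0.5916672  0.19941393]]
console [[0.6687, 0.2423], [0.6695, 0.1575], [0.5617, 0.1548], [0.562, 0.2402]]
purple corner [[0.609, -0.185], [0.556, -0.137], [0.68, -0.136]]
[[-0.934, 0.358, -0.0], [0.358, 0.934, -0.001], [-0.0, -0.001, -1.0]]
```

```bash
python3 -m crank '[[[0,0,0,-0.122,0],[0,0,0,-0.122,0],[0,0,0,-0.122,0]]]'; python3 -m crank '[[[-24,-31,0,0,0],[-24,-31,0,0,0],[-24,-31,0,0,0],[-24,-31,0,0,0],[-24,-31,0,0,0],[-24,-31,0,0,0],[-24,-31,0,0,0],[-24,-31,0,0,0],[-24,-31,0,0,0],[-24,-31,0,0,0]]]'
```

```text
time: 0.45
position: [0.2324, 0.6069, 0.2222]
tool_rot: [0.01, -3.141, 0.001]
ft_force: [0.3, -0.5, -0.3]
grip_width: 0.854
grip_force: 0.0
time: 1.28
position: [0.4734, 0.2953, 0.2227]
tool_rot: [-0.0, 3.141, 0.001]
ft_force: [0.5, 0.6, -0.4]
grip_width: 0.502
grip_force: 0.0
```

```bash
python3 -m crank '[[[1,-33,0,0,0],[1,-33,0,0,0],[1,-33,0,0,0],[1,-33,0,0,0],[1,-33,0,0,0],[1,-33,0,0,0],[1,-33,0,0,0],[1,-33,0,0,0],[1,-33,0,0,0],[0,-33,0,0,0]]]'; python3 -m crank '[[[0,0,20.5,0,0],[0,0,20.5,0,0],[0,0,20.5,0,0],[0,0,20.5,0,0],[0,0,20.5,0,0],[0,0,20.5,0,0],[0,0,20.5,0,0],[0,0,20.5,0,0],[0,0,20.5,0,0],[0,0,20.5,0,0]]]'
python3 - <<'E'
from h import *
d=get_image("top"); crop(d,155,135,160,120,5,"pics/c2.png")
E
```

```text
time: 2.12
position: [0.4632, -0.0345, 0.2226]
tool_rot: [-0.0, 3.141, 0.001]
ft_force: [-0.2, -0.7, 0.2]
grip_width: 0.499
grip_force: 0.0
time: 2.95
position: [0.4636, -0.0329, 0.0167]
tool_rot: [-0.0, 3.141, 0.0]
ft_force: [-0.1, 0.6, -0.4]
grip_width: 0.502
grip_force: 0.0
```

View pics/c2.png

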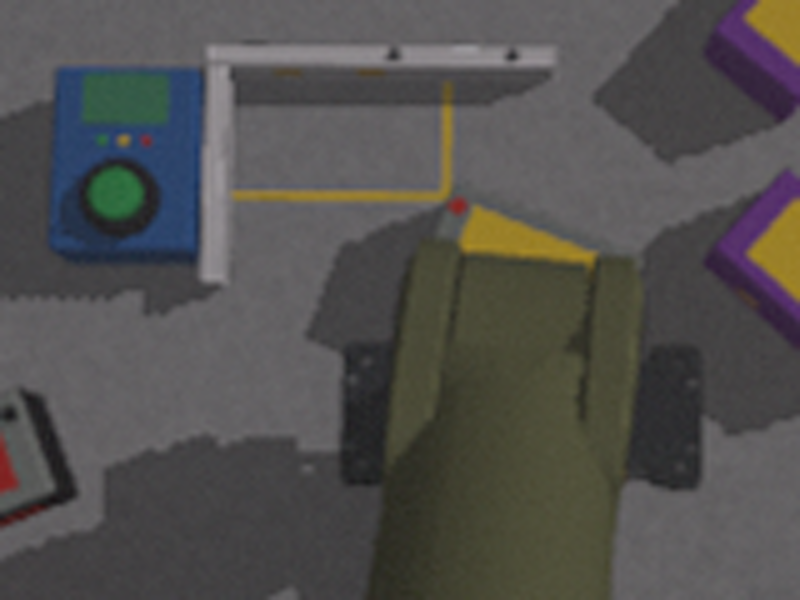

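The gripper is behind the battery and clear of everything else. The battery's red terminal is still at crop (458,205), so it hasn't moved. I'll push along +x.

```bash
python3 -m crank '[[[-7,0,0,0,0],[-7,0,0,0,0],[-7,0,0,0,0],[-7,0,0,0,0],[-7,0,0,0,0],[-7,0,0,0,0],[-7,0,0,0,0],[-7,0,0,0,0],[-7,0,0,0,0],[-7,0,0,0,0]]]'; python3 -m crank '[[[-7,0,0,0,0],[-7,0,0,0,0],[-7,0,0,0,0],[-7,0,0,0,0],[-7,0,0,0,0],[-7,0,0,0,0],[-5,0,0,0,0]]]'
python3 - <<'E'
from h import *
d=get_image("scene"); crop(d,140,140,220,130,3.6,"pics/c3.png")
E
```

```text
time: 3.83
position: [0.5342, -0.0331, 0.0174]
tool_rot: [0.0, -3.141, 0.0]
ft_force: [-3.0, -1.6, 0.1]
grip_width: 0.5
grip_force: 1.4
time: 4.42
position: [0.5817, -0.0326, 0.0175]
tool_rot: [-0.001, 3.141, 0.0]
ft_force: [-2.6, 0.2, 0.1]
grip_width: 0.5
grip_force: 1.6
```

View pics/c3.png

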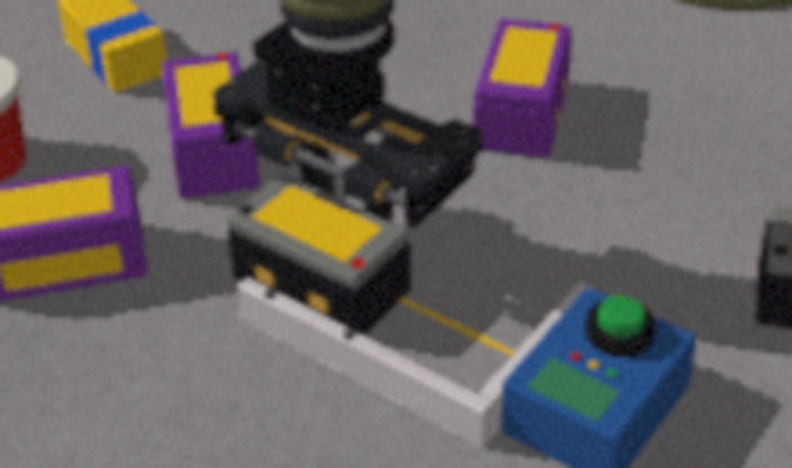

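The battery is now square to the dock and a little short of the back stop, with its top corners at crop (235,213), (290,182), (410,238) and (357,278). I'll locate it numerically.

```bash
python3 - <<'E'
from h import *
d=get_image("scene"); f=lambda p,z: ray(d,np.array(p)/3.6+[140,140]-0.4,z)[:,:2]
b=f([(232,213),(290,182),(411,237),(358,280)],.06); print(b.round(4).tolist(),b.mean(0))
print("stopcorner",f([(482,403)],.035),"btn",f([(621,310)],.065),"purple",f([(133,168),(163,62),(243,60)],.06).round(3).tolist())
E
python3 -m crank '[[[15,0,0,0,0],[20,0,0,0,0.3],[0,0,-20,0,0.3],[0,0,-20,0,0.3],[0,0,-20,0,0.3],[0,0,-20,0,0.3],[0,0,-20,0,0.3]]]'
```

```text
[[0.6521, -0.0855], [0.6004, -0.0743], [0.5998, 0.0366], [0.6566, 0.0333]] [ 0.62724125 -0.02246454]
stopcorner [[0.68194144 0.15141203]] btn [[0.58548993 0.19581921]] purple [[0.655, -0.183], [0.536, -0.268], [0.495, -0.214]]
time: 5.1
position: [0.5469, -0.0329, 0.1195]
tool_rot: [0.0, 3.138, 0.001]
ft_force: [0.2, -0.1, -1.0]
grip_width: 0.351
grip_force: 0.0
```

```bash
python3 -m crank '[[[-26,-30,0,0,0.3],[-26,-30,0,0,0.3],[-26,-30,0,0,0.3],[0,0,0,0.12,0.3],[0,0,0,0.12,0.3],[0,0,0,0.12,0.3],[0,0,0,0.12,0.3],[0,0,0,0.12,0.3],[0,0,0,0.12,0.3],[0,0,0,0.12,0.3]]]'; python3 -m crank '[[[0,0,0,0.12,0.3],[0,0,0,0.12,0.3],[0,0,0,0.12,0.3],[0,0,0,0.12,0.3],[0,0,0,0.12,0.3],[0,0,0,0.12,0.3],[0,0,0,0,0.3]]]'
python3 - <<'E'
from h import *
s=ctrl.get_state();print(s["joint_positions"].round(2),R.from_rotvec(s["tool_rot"]).as_matrix().round(3).tolist())
d=get_image("top"); crop(d,155,125,160,120,5,"pics/c4.png")
E
```

```text
time: 5.93
position: [0.625, -0.1231, 0.1184]
tool_rot: [1.288, 2.862, 0.002]
ft_force: [-0.2, -0.7, -0.8]
grip_width: 0.35
grip_force: 0.0
time: 6.52
position: [0.6249, -0.1229, 0.1182]
tool_rot: [2.21, 2.229, 0.002]
ft_force: [1.0, -0.1, 0.9]
grip_width: 0.349
grip_force: 0.0
[-0.45  0.44  0.78  1.64 -0.33  1.19  0.41] [[-0.008, 1.0, 0.003], [1.0, 0.008, -0.001], [-0.001, 0.003, -1.0]]
```

View pics/c4.png

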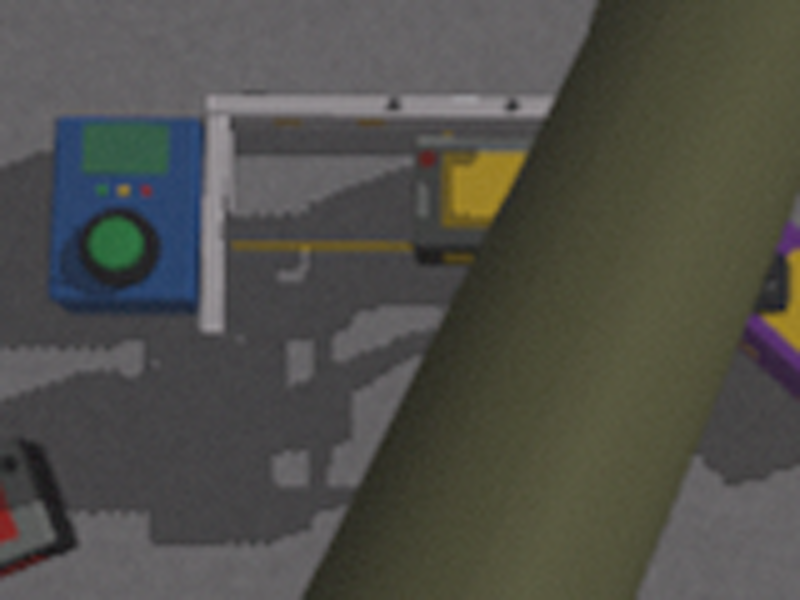

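The battery is square to the dock, with its left end at crop x≈416 and its far edge near row 138. I'll lower the tool beyond its −y end and push +y.

```bash
python3 -m crank '[[[0,0,20,0,0.3],[0,0,20,0,0.3],[0,0,20,0,0.3],[0,0,20,0,0.3],[0,0,20,0,0.3],[0,0,0,0,0.3]]]'; python3 -m crank '[[[7,0,0,0,0.3],[7,0,0,0,0.3],[7,0,0,0,0.3],[7,0,0,0,0.3],[7,0,0,0,0.3],[7,0,0,0,0.3],[7,0,0,0,0.3],[7,0,0,0,0.3],[7,0,0,0,0.3],[7,0,0,0,0.3]]]'; python3 -m crank '[[[7,0,0,0,0.3],[7,0,0,0,0.3],[7,0,0,0,0.3],[7,0,0,0,0.3],[7,0,0,0,0.3],[7,0,0,0,0.3],[7,0,0,0,0.3],[5,0,0,0,0.3],[0,0,0,0,0.3]]]'
python3 - <<'E'
from h import *
d=get_image("scene"); crop(d,170,140,200,140,4,"pics/c5.png")
E
```

```text
time: 7.07
position: [0.6213, -0.122, 0.0139]
tool_rot: [-2.202, -2.234, 0.005]
ft_force: [-1.5, 1.1, -0.3]
grip_width: 0.357
grip_force: 0.0
time: 7.9
position: [0.624, -0.0549, 0.0193]
tool_rot: [2.207, 2.229, 0.0]
ft_force: [-1.3, -5.7, 3.1]
grip_width: 0.348
grip_force: 2.9
time: 8.65
position: [0.6234, 0.0011, 0.0189]
tool_rot: [2.207, 2.233, 0.002]
ft_force: [0.3, -2.6, 2.2]
grip_width: 0.348
grip_force: 1.4
```

View pics/c5.png

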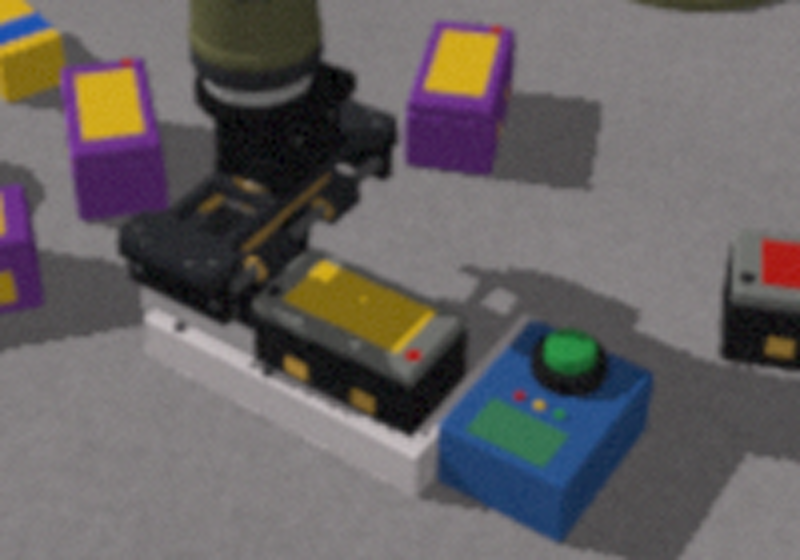

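The battery is square in the dock, about 1 cm from the side stop. I'll nudge it up to contact slowly, watching the force.

```bash
python3 -m crank '[[[2,0,0,0,0.3],[2,0,0,0,0.3],[2,0,0,0,0.3],[2,0,0,0,0.3]]]';python3 -m crank '[[[1,0,0,0,0.3],[1,0,0,0,0.3]]]';python3 -m crank '[[[1,0,0,0,0.3],[1,0,0,0,0.3]]]'
```

```text
time: 9.03
position: [0.6229, 0.0066, 0.0186]
tool_rot: [2.209, 2.23, -0.001]
ft_force: [0.5, -6.7, 5.2]
grip_width: 0.354
grip_force: 3.3
time: 9.2
position: [0.6228, 0.0087, 0.0186]
tool_rot: [2.209, 2.23, -0.001]
ft_force: [-0.1, -5.8, 4.4]
grip_width: 0.351
grip_force: 3.2
time: 9.37
position: [0.6228, 0.0105, 0.0185]
tool_rot: [2.209, 2.23, -0.001]
ft_force: [-0.1, -6.2, 5.5]
grip_width: 0.351
grip_force: 3.2
```

```bash
python3 -m crank '[[[1,0,0,0,0.3],[1,0,0,0,0.3]]]';python3 -m crank '[[[1,0,0,0,0.3],[1,0,0,0,0.3]]]'
```

```text
time: 9.53
position: [0.6228, 0.0125, 0.0186]
tool_rot: [2.209, 2.23, -0.001]
ft_force: [0.2, -5.7, 5.0]
grip_width: 0.352
grip_force: 3.2
time: 9.7
position: [0.6227, 0.0141, 0.0186]
tool_rot: [2.209, 2.229, -0.002]
ft_force: [0.2, -8.4, 4.7]
grip_width: 0.349
grip_force: 4.0
```

```bash
python3 -m crank '[[[1,0,0,0,0.3],[0,0,0,0,0.3]]]';python3 -m crank '[[[1,0,0,0,0.3],[0,0,0,0,0.3]]]'
```

```text
time: 9.87
position: [0.6227, 0.0141, 0.0186]
tool_rot: [2.209, 2.228, -0.003]
ft_force: [0.3, -8.8, 4.9]
grip_width: 0.354
grip_force: 4.2
time: 10.03
position: [0.6227, 0.0141, 0.0186]
tool_rot: [2.209, 2.227, -0.004]
ft_force: [-0.4, -8.9, 4.1]
grip_width: 0.35
grip_force: 5.0
```

Forward motion has stopped and the force is rising, so the end is against the side stop. Next I'll back off and push +x from behind.

```bash
python3 -m crank '[[[-12,0,0,0,0.3],[-16,0,0,0,0.3],[0,0,-26,0,0.3],[0,0,-26,0,0.3],[0,0,-26,0,0.3],[0,0,-26,0,0.3],[25,-18,0,0,0],[25,-18,0,0,0],[25,-18,0,0,0],[25,-18,0,0,0]]]'; python3 -m crank '[[[0,0,0,-0.12,0],[0,0,0,-0.12,0],[0,0,0,-0.12,0],[0,0,0,-0.12,0],[0,0,0,-0.12,0],[0,0,0,-0.12,0],[0,0,0,-0.12,0],[0,0,0,-0.12,0],[0,0,0,-0.12,0],[0,0,0,-0.12,0]]]';  python3 -m crank '[[[0,0,0,-0.12,0],[0,0,0,-0.12,0],[0,0,0,-0.12,0],[0,0,0,-0.01,0],[0,0,0,0,0]]]'
python3 - <<'E'
from h import *
s=ctrl.get_state();print(R.from_rotvec(s["tool_rot"]).as_matrix().round(3).tolist())
d=get_image("top"); crop(d,155,125,160,120,5,"pics/c6.png")
E
```

```text
time: 10.87
position: [0.5476, 0.0924, 0.1212]
tool_rot: [-2.207, -2.233, -0.0]
ft_force: [0.7, 0.6, 0.7]
grip_width: 0.484
grip_force: 0.0
time: 11.7
position: [0.5483, 0.0915, 0.1212]
tool_rot: [-0.551, -3.091, -0.002]
ft_force: [-0.2, 0.1, -0.6]
grip_width: 0.503
grip_force: 0.0
time: 12.12
position: [0.5487, 0.091, 0.1213]
tool_rot: [0.013, -3.14, -0.002]
ft_force: [0.2, -0.3, -0.2]
grip_width: 0.504
grip_force: 0.0
[[-1.0, -0.008, -0.001], [-0.008, 1.0, 0.001], [0.001, 0.001, -1.0]]
```

View pics/c6.png

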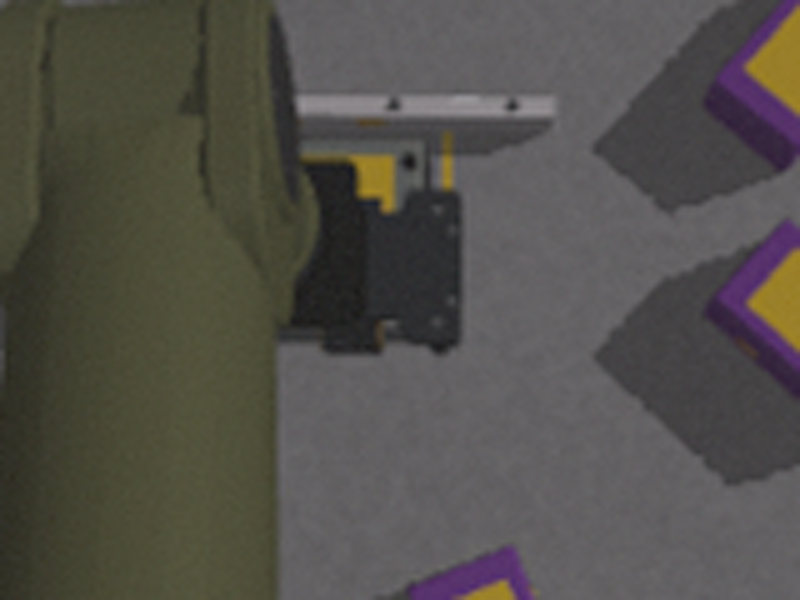

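The tool is behind the battery, aligned with the dock (yaw 0.008) and clear of it. I'll lower it and push slowly into the back stop.

```bash
python3 -m crank '[[[0,-7,25,0,0],[0,0,25,0,0],[0,0,25,0,0],[0,0,26,0,0],[-6,0,0,0,0],[-6,0,0,0,0],[-6,0,0,0,0],[-6,0,0,0,0],[-6,0,0,0,0],[-4,0,0,0,0]]]'; python3 -m crank '[[[-3,0,0,0,0],[-3,0,0,0,0],[-2,0,0,0,0],[0,0,0,0,0]]]'; python3 -m crank '[[[-2,0,0,0,0],[-2,0,0,0,0],[0,0,0,0,0]]]'
```

```text
time: 13.0
position: [0.5834, 0.0838, 0.0217]
tool_rot: [0.016, -3.14, -0.001]
ft_force: [-7.0, -0.3, 4.1]
grip_width: 0.497
grip_force: 3.1
time: 13.33
position: [0.5909, 0.0839, 0.0211]
tool_rot: [0.016, -3.139, -0.001]
ft_force: [-5.6, -0.4, 4.0]
grip_width: 0.499
grip_force: 2.3
time: 13.58
position: [0.5949, 0.0839, 0.0209]
tool_rot: [0.016, -3.14, -0.001]
ft_force: [-5.0, 0.8, 4.6]
grip_width: 0.5
grip_force: 2.4
```

```bash
python3 -m crank '[[[-1.5,0,0,0,0],[-1.5,0,0,0,0],[0,0,0,0,0]]]'; python3 -m crank '[[[-1,0,0,0,0],[-1,0,0,0,0],[0,0,0,0,0]]]';python3 -m crank '[[[-1,0,0,0,0],[0,0,0,0,0]]]'
```

```text
time: 13.83
position: [0.5979, 0.0839, 0.0208]
tool_rot: [0.016, -3.14, -0.001]
ft_force: [-4.8, -0.5, 3.5]
grip_width: 0.499
grip_force: 2.5
time: 14.08
position: [0.5998, 0.0839, 0.0208]
tool_rot: [0.016, -3.14, -0.001]
ft_force: [-5.5, 0.6, 4.5]
grip_width: 0.501
grip_force: 2.6
time: 14.25
position: [0.5998, 0.0839, 0.0207]
tool_rot: [0.016, -3.138, -0.001]
ft_force: [-8.5, 0.2, 5.6]
grip_width: 0.497
grip_force: 4.0
```

```bash
python3 -m crank '[[[-1,0,0,0,0],[0,0,0,0,0]]]'; python3 -m crank '[[[12,0,0,0,0],[18,0,0,0,0],[15,0,-30,0,1],[15,0,-30,0,1],[0,0,-30,0,1],[0,0,-20,0,1],[40,0,0,0,1],[40,0,0,0,1],[0,0,0,0,1]]]'
python3 - <<'E'
from h import *
d=get_image("top"); crop(d,155,135,120,85,6.6,"pics/c7.png")
E
```

```text
time: 14.42
position: [0.5998, 0.0839, 0.0207]
tool_rot: [0.016, -3.136, -0.001]
ft_force: [-11.0, -0.5, 8.0]
grip_width: 0.501
grip_force: 5.4
time: 15.17
position: [0.4553, 0.0822, 0.1292]
tool_rot: [0.017, -3.135, -0.005]
ft_force: [-0.6, 0.7, -1.3]
grip_width: 0.061
grip_force: 0.0
```

View pics/c7.png

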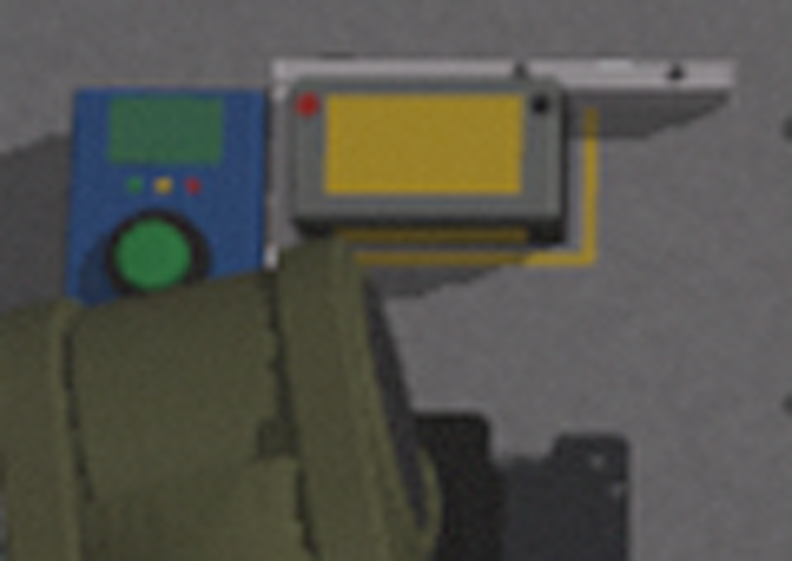

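The battery looks square in the corner, with its top corners at (293,82), (562,82), (562,222) and (293,219). The tape on the right sits about 4 px off, so I'll check the numbers.

```bash
python3 - <<'E'
from h import *
d=get_image("top"); f=lambda p,z: ray(d,np.array(p)/6.6+[155,135]-0.42,z)[:,:2].round(4).tolist()
print("bat top",f([(291,82),(564,82),(564,222),(291,219)],.06)); print("bat bottom NR",f([(565,245)],0))
print("stop end",f([(735,88)],.035),"tape",f([(583,252),(597,266)],0)); print("btn",f([(153,255)],.065),"console",f([(76,90),(265,90)],.05), "outer corner stop", f([(273,60)],.035))
g=d["pixels"][:,:,:].astype(int)
E
```

```text
bat top [[0.6705, 0.144], [0.6716, 0.0243], [0.609, 0.0231], [0.6091, 0.1419]]
bat bottom NR [[0.6112, 0.0261]]
stop end [[0.6765, -0.051]] tape [[0.608, 0.0178], [0.6015, 0.0112]]
btn [[0.5916, 0.2001]] console [[0.6687, 0.2409], [0.6695, 0.1572]] outer corner stop [[0.6875, 0.1569]]
```

```bash
python3 -m crank '[[[-31,-18,0,0,0.3],[-31,-18,0,0,0.3],[-31,-18,0,0,0.3],[-31,-18,0,0,0.3],[-31,-18,0,0,0.3],[-31,-18,0,0,0.3]]]'; python3 -m crank '[[[0,0,0,0.12,0.3],[0,0,0,0.12,0.3],[0,0,0,0.12,0.3],[0,0,0,0.12,0.3],[0,0,0,0.12,0.3],[0,0,0,0.12,0.3],[0,0,0,0.12,0.3],[0,0,0,0.12,0.3],[0,0,0,0.12,0.3],[0,0,0,0.12,0.3]]]';  python3 -m crank '[[[0,0,0,0.12,0.3],[0,0,0,0.12,0.3],[0,0,0,0.12,0.3],[0,0,0,0.01,0.3],[0,0,0,0,0.3]]]'
python3 - <<'E'
from h import *
s=ctrl.get_state();print(R.from_rotvec(s["tool_rot"]).as_matrix().round(3).tolist())
E
```

```text
time: 15.77
position: [0.6533, -0.0248, 0.1305]
tool_rot: [-0.018, 3.139, -0.003]
ft_force: [1.3, -0.2, 0.1]
grip_width: 0.328
grip_force: 0.0
time: 16.6
position: [0.6519, -0.0241, 0.1308]
tool_rot: [1.765, 2.594, -0.0]
ft_force: [-0.3, 0.8, -0.9]
grip_width: 0.35
grip_force: 0.0
time: 17.02
position: [0.651, -0.0239, 0.1305]
tool_rot: [2.203, 2.236, -0.001]
ft_force: [-0.0, -0.4, 0.4]
grip_width: 0.349
grip_force: 0.0
[[-0.015, 1.0, 0.002], [1.0, 0.015, -0.002], [-0.002, 0.002, -1.0]]
```

```bash
python3 -m crank '[[[0,-15,0,0,0.3],[0,0,27,0,0.3],[0,0,27,0,0.3],[0,0,27,0,0.3],[0,0,27,0,0.3],[5,0,0,0,0.3],[5,0,0,0,0.3],[5,0,0,0,0.3],[5,0,0,0,0.3],[5,0,0,0,0.3]]]'; python3 -m crank '[[[5,0,0,0,0.3],[4,0,0,0,0.3],[0,0,0,0,0.3]]]'; python3 -m crank '[[[2,0,0,0,0.3],[2,0,0,0,0.3],[0,0,0,0,0.3]]]'
```

```text
time: 17.85
position: [0.6358, 0.0021, 0.0245]
tool_rot: [2.206, 2.234, 0.004]
ft_force: [-0.1, 0.5, 1.1]
grip_width: 0.352
grip_force: 0.0
time: 18.1
position: [0.6345, 0.012, 0.023]
tool_rot: [-2.207, -2.236, -0.002]
ft_force: [0.0, 0.2, -0.5]
grip_width: 0.352
grip_force: 0.0
time: 18.35
position: [0.6341, 0.014, 0.0226]
tool_rot: [2.209, 2.233, -0.0]
ft_force: [0.3, 0.3, 0.1]
grip_width: 0.352
grip_force: 0.0
```

```bash
python3 -m crank '[[[1,0,0,0,0.3],[0,0,0,0,0.3]]]';python3 -m crank '[[[1,0,0,0,0.3],[0,0,0,0,0.3]]]';python3 -m crank '[[[1,0,0,0,0.3],[0,0,0,0,0.3]]]';python3 -m crank '[[[1,0,0,0,0.3],[0,0,0,0,0.3]]]'
```

```text
time: 18.52
position: [0.634, 0.0141, 0.0226]
tool_rot: [2.21, 2.232, -0.001]
ft_force: [-0.6, -2.6, -0.2]
grip_width: 0.347
grip_force: 1.0
time: 18.68
position: [0.634, 0.0141, 0.0226]
tool_rot: [2.209, 2.231, -0.002]
ft_force: [-0.3, -5.2, 1.4]
grip_width: 0.354
grip_force: 2.5
time: 18.85
position: [0.6339, 0.0141, 0.0227]
tool_rot: [2.21, 2.23, -0.004]
ft_force: [-0.6, -6.8, 0.6]
grip_width: 0.35
grip_force: 3.3
time: 19.02
position: [0.6337, 0.0142, 0.0227]
tool_rot: [2.21, 2.228, -0.005]
ft_force: [-0.5, -8.1, 0.1]
grip_width: 0.354
grip_force: 4.0
```

```bash
python3 -m crank '[[[2,0,0,0,0.3],[2,0,0,0,0.3],[0,0,0,0,0.3]]]'; python3 -m crank '[[[-12,0,0,0,0.3],[-16,0,0,0,0.3],[0,0,-27,0,1],[0,0,-27,0,1],[0,0,-27,0,1],[0,0,-27,0,1],[38,-8,0,0,1],[38,-8,0,0,1],[38,-8,0,0,1],[38,-8,0,0,1]]]'; python3 -m crank '[[[38,-8,0,0,1],[20,-4,0,0,1],[0,0,0,0,1]]]'
python3 - <<'E'
from h import *
s=ctrl.get_state();print(R.from_rotvec(s["tool_rot"]).as_matrix().round(3).tolist())
d=get_image("scene"); crop(d,170,120,200,150,4,"pics/c8.png")
E
```

```text
time: 19.27
position: [0.6333, 0.0144, 0.0227]
tool_rot: [2.21, 2.224, -0.01]
ft_force: [-0.6, -13.8, -0.2]
grip_width: 0.351
grip_force: 6.7
time: 20.1
position: [0.5999, 0.1489, 0.1309]
tool_rot: [-2.207, -2.233, -0.003]
ft_force: [0.4, 0.6, -0.4]
grip_width: 0.005
grip_force: 0.0
time: 20.35
position: [0.5855, 0.2135, 0.1299]
tool_rot: [-2.192, -2.243, -0.003]
ft_force: [-0.6, 1.4, -0.7]
grip_width: 0.001
grip_force: 0.0
[[-0.023, 1.0, -0.002], [1.0, 0.023, 0.005], [0.005, -0.002, -1.0]]
```

View pics/c8.png

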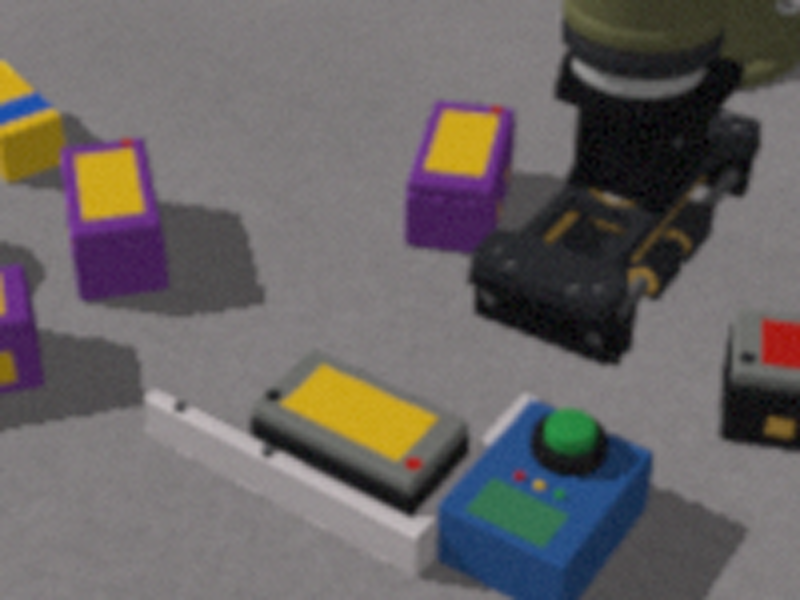

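The battery is flush in the corner, with the button visible at crop (571,428). I'll centre the closed fingers over the button and go down carefully.

```bash
python3 -m crank '[[[-13,5,0,0,1],[0,0,15,0,1],[0,0,15,0,1],[0,0,12,0,1],[0,0,0,0,1]]]'; python3 -m crank '[[[0,0,4,0,1],[0,0,4,0,1],[0,0,0,0,1]]]'; python3 -m crank '[[[0,0,3,0,1],[0,0,0,0,1]]]'; python3 -m crank '[[[0,0,3,0,1],[0,0,0,0,1]]]'
```

```text
time: 20.82
position: [0.5907, 0.1891, 0.0845]
tool_rot: [-2.21, -2.229, 0.009]
ft_force: [-0.4, 0.4, 0.2]
grip_width: 0.005
grip_force: 0.0
time: 21.07
position: [0.5929, 0.1907, 0.0799]
tool_rot: [-2.209, -2.233, 0.001]
ft_force: [-1.2, 0.2, -0.4]
grip_width: 0.006
grip_force: 0.0
time: 21.23
position: [0.5931, 0.1909, 0.0775]
tool_rot: [-2.209, -2.234, -0.0]
ft_force: [0.0, 0.4, 0.7]
grip_width: 0.007
grip_force: 0.0
time: 21.4
position: [0.593, 0.1908, 0.0744]
tool_rot: [-2.209, -2.234, 0.0]
ft_force: [-0.6, 0.2, 0.5]
grip_width: 0.003
grip_force: 0.0
```

```bash
python3 -m crank '[[[8,-1,0,0,1],[0,0,3,0,1],[0,0,0,0,1]]]'; python3 -m crank '[[[0,0,2,0,1],[0,0,0,0,1]]]'; python3 -m crank '[[[0,0,2,0,1],[0,0,0,0,1]]]';python3 -m crank '[[[0,0,2,0,1],[0,0,0,0,1]]]'
```

```text
time: 21.65
position: [0.592, 0.2004, 0.0714]
tool_rot: [-2.207, -2.235, -0.002]
ft_force: [-0.8, 0.8, 2.5]
grip_width: 0.012
grip_force: 1.0
time: 21.82
position: [0.5922, 0.1996, 0.0697]
tool_rot: [-2.208, -2.234, -0.002]
ft_force: [0.1, 1.5, 2.8]
grip_width: 0.005
grip_force: 1.5
time: 21.98
position: [0.5923, 0.1995, 0.0678]
tool_rot: [-2.209, -2.234, -0.002]
ft_force: [-0.2, 3.1, 3.2]
grip_width: 0.006
grip_force: 2.0
time: 22.15
position: [0.5924, 0.1994, 0.0665]
tool_rot: [-2.208, -2.233, -0.002]
ft_force: [-1.5, 2.4, 7.9]
grip_width: 0.007
grip_force: 3.7
```

```bash
python3 -m crank '[[[0,0,2,0,1],[0,0,0,0,1],[0,0,0,0,1]]]'; python3 -m crank '[[[0,0,2,0,1],[0,0,0,0,1],[0,0,0,0,1]]]'; python3 -m crank '[[[0,0,-15,0,1],[0,0,-30,0,1],[0,0,-30,0,1],[0,0,-30,0,1],[0,0,0,0,1],[0,0,0,0,1],[0,0,0,0,1]]]'
python3 - <<'E'
from h import *
d=get_image("scene"); crop(d,70,100,320,180,2.5,"pics/c9.png")
E
```

```text
time: 22.4
position: [0.5925, 0.1994, 0.0662]
tool_rot: [-2.208, -2.233, -0.003]
ft_force: [-5.3, 2.5, 19.2]
grip_width: 0.008
grip_force: 9.4
time: 22.65
position: [0.5925, 0.1994, 0.066]
tool_rot: [-2.207, -2.232, -0.004]
ft_force: [-10.0, 1.0, 30.0]
grip_width: 0.008
grip_force: 14.9
time: 23.23
position: [0.5914, 0.1979, 0.1654]
tool_rot: [-2.21, -2.233, 0.003]
ft_force: [-0.8, -0.7, -0.4]
grip_width: 0.006
grip_force: 0.0
```

View pics/c9.png

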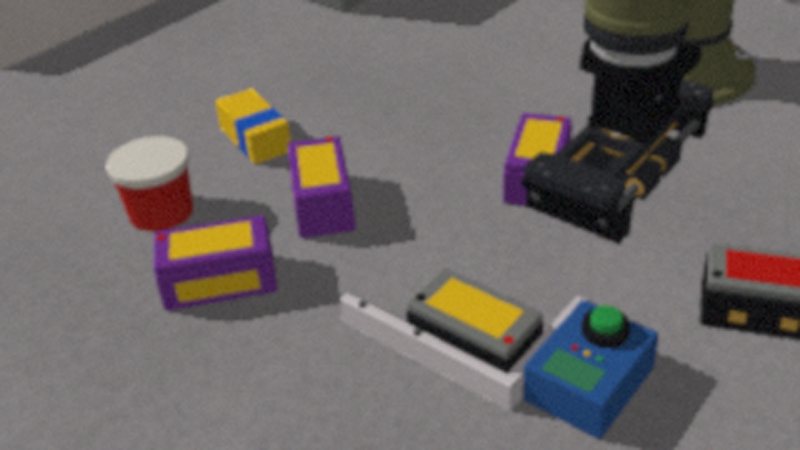

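The battery is seated in the corner at about (475,320), the button is back up at (607,322), and the arm is clear with nothing else disturbed. I'm handing in the job.

```bash
python3 -c "
from bench import job
print(job.close_job())"
```

```text
the job is handed in; nothing more can be done
None
```

I slid the battery into the dock corner until it met both stops, pressed the green button to the bottom, saw it come back up, and handed in the job; the hand-in returned no verdict.

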